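# Fit the last circuit card in a satellite's card cage and lock it

### The job

Take the green circuit card by its orange handle out of the blue stand and lower it gently, not dropped, into the one free slot of the aluminium card cage, its component side facing the same way as on the fitted cards, until it is fully home on the yellow strip. Then swing the red retaining bar shut over the cards, to its stop. Do not knock the fitted cards hard, and leave the bottles and the screwdriver where they are.

Things in the scene. Friction and masses are not known exactly. Their poses are not given: they have to be found in the camera images.
- card: Loose green circuit card, 0.2 to 0.4 kg: board 150 mm long (x), 5 mm thick (y), 80 mm high (z), look-only components 4 mm thick on its -y face. Orange handle block on the middle of its top edge. Origin: middle of the board's lower edge; x along the board, z up. Starts upright in the stand, lower edge 10 mm above the table; it may lean by about 0.05 rad.
- card_handle (a point): Middle of the grip area of the orange handle, 112 mm above the card's lower edge. The handle is 44 mm (card x) by 14 mm (card y), from 80 to 130 mm above the card's lower edge; grip it across its 14 mm. Axes as card.
- card_face (a point): Point on the card's component (-y) side, 6 mm off the board's mid-plane, 40 mm above its lower edge.
- stand: Fixed blue transport stand, 190 x 80 mm, that holds the card upright in a slot 7.8 mm wide, 155 mm long and 30 mm deep (slot floor 10 mm, rim 40 mm above the table). Origin: centre of its underside; x along the slot, z up.
- cage: Fixed aluminium card cage, base 200 (x) x 160 (y) x 12 mm. Four slots along x, at y = -36, -12, 12, 36 mm, three filled. Black guides at both slot ends (|x| 65.5 to 77.5 mm) leave a gap 7.6 mm in y, 155 mm in x; 45 degree roof-shaped lead-ins rise from 70 to 78 mm above the table. End walls to 79 mm. Seated card: top edge 98, handle top 148 mm above the table. Origin: centre of underside.
- free_slot: The free slot: yellow strip 110 x 10 x 6 mm on the cage floor on which the card must stand, with a yellow tag on the cage's outer end walls in line with it. Origin: underside of the strip (12 mm above the table), in the middle of the slot; the strip's top is at z = 6 mm, so the card's origin ends at (0, 0, 6 mm) here. x along the slot, -y the way the component side must face, z up.
- fitted1: A fitted circuit card, screwed fast in the cage and not to be moved: blue board 150 x 5 x 80 mm standing on a 6 mm high white strip, its components (4 mm thick) on the -y face. Origin: on the cage floor, at the middle of its slot; x along the board, -y its component side, z up; top edge 86 mm above the origin. Which slot it stands in varies.
- fitted2: As fitted1.
- fitted3: As fitted1.
- bar (a joint): Red retaining bar 146 x 18 x 8 mm, swings level about a pivot at cage x = 65, y = 70 mm; 101 to 109 mm above the table. 0 = shut at its stop: from the pivot along the cage's -y, 3 mm over the ends of seated cards (a card too high blocks it). Opens counter-clockwise from above; 1.57 = along the cage's +x; limit 2.0. Starts at 1.1 to 1.8. Light friction, 1 N at the knob; stays where left.
- bar_knob (a point): Middle of the white round knob that stands up from the bar's free end, 132 mm from the pivot: 16 mm across, from 109 to 146 mm above the table; this point is at 128 mm.
- bar_hinge (a point): The bar's pivot axis, at 105 mm above the table.
- solvent: Bystander: teal bottle, 60 mm across, 120 mm high. Origin: underside.
- glue: Bystander: red bottle, 40 mm across, 85 mm high. Origin: underside.
- driver: Bystander: screwdriver 200 mm long lying on the table along its x. Origin: its middle, on the table.

How it is judged:
By the outcome, as a careful person would: the job done as asked, in the order asked, and still so for the second after the job is handed in, with the robot touching nothing.
It also fails if it takes over 58 s, if anything falls off the work surface, if the arm or the gripper's body presses on something with over 40 N, if the wrist force passes 120 N, or if a joint passes its speed limit or range.

### The arm

A 6-joint arm with a two-finger parallel gripper is mounted at the origin on the work surface. World frame = base frame: x ahead of the robot, y to its left, z up, the work surface at z = 0. Lengths are in m, angles in rad, forces in N, time in s.
With the tool pointing down it reaches from about 0.25 to 0.725 m from the base axis. Payload 4 kg.
Tool frame: the origin (TCP) lies between the finger pads; the fingertips stand 11 mm ahead of it and the grasp point (between the pads) lies 8 mm behind it (bot.tip_extent is the distance from the TCP to the fingertips, in m); z points along the fingers, y is the line along which they close (so a half turn about z gives the same grasp; the last joint's range is limited). The gripper opens to 85 mm and grips with 20 to 120 N. Pads are 22 mm wide; open, the fingers measure 114 mm over their backs; the gripper's body (76 mm by 85 mm) begins 54 mm behind the grasp point. The pads swing forward as they close: fully open they stand 13 mm farther back than shut.
Start: joints at [-1.145, 0.241, 0.005, 1.335, 0, 1.571], TCP at [0.207, -0.455, 0.242] pointing down, gripper open.
Joint ranges: [-2.72, 2.72], [-1.05, 1.87], [-1.09, 1.28], [-1.99, 2.15], [-1.42, 1.44], [-3.14, 3.14]. Speed limits (rad/s): [2.79, 2.79, 3.14, 3.14, 3.14, 3.14].

### API

Orientations are given as a unit quaternion [x, y, z, w].
In Python, from workcell import bot gives the robot as it stands. The module is installed in compiled form; this text tells all that it offers.
- The arm moves only by the tool drive_tool, never from a script. Its argument "rows" is a list of rows, each an object of numbers: "dx", "dy", "dz": the shift along the tool's x, y, z in units of 50 mm (1.0 is 50 mm); "wx", "wy", "wz": the turn, a rotation vector about the tool's x, y, z in units of 5 degrees (1.0 is 5 degrees); "hand": the finger opening in mm, from 0 to 85.4. A call has 1 to 20 rows; each row is the pose to reach, as a shift and turn from the pose commanded when the call began, along the tool's axes at that moment; what a row does not reach only later rows make up. A row lasts 1/10 s, in which the tool goes at most 50 mm and 8.59 degrees, less where a joint would pass 70% of its speed; a pose out of reach is approached as far as the arm can. A call with a gripper value outside its range is refused whole. The fingers move at their own pace and stop on an object; the grip force is fixed at half the most. Time passes only in rows, so rows that repeat a pose let the fingers close. It gives the time, the measured TCP pose, the force, the opening and the grip force at its end, in the units of the state.
- bot.get_obs(): the state, without advancing time (a new reading comes with each control period).
- bot.camera(name): name is "scene" or "side" or "wrist"; returns the picture (480x640x3 uint8, red, green, blue); there is no depth.
- bot.get_calibration(name): a dict with "vfov" (degrees; the focal length in pixels is half the picture's height over the tangent of half this angle, whatever the lens; pixels are square), "cx", "cy" (the principal point, pixels), "origin" and "rotation" of the camera in the world; the wrist camera has in their place "mount" (4x4, takes a point from camera to tool coordinates, whose origin is the TCP and whose axes are the flange's). Camera axes: x right, y up, looking along -z (the intrinsics and any distortion apply to the point x, -y, -z); pixel columns grow to the right and rows downward; lengths in m; the calibration is good to about 2 mm. A picture is of the moment at which its call begins: read the wrist's pose just before it. get_calibration takes no time and is no camera call.
- bot.job_done(): hands the job in; it is judged then, once.
Trained networks look in the newest picture that a camera, given by its name, has taken for a name from the list of things; names that differ only in an ending like _2 or _b are one class to them, and where a whole thing is asked for, a point or a joint stands for the part that bears it (a point fixed in the world has none). Each returns a list of dicts, best first, with "score" (0 to 1); they miss things now and then, are a little off and sometimes report something else, mostly with a low value. They report only what shows in the picture. A call takes as long as a camera call.
- bot.look_for(camera, thing): "extent" ([centre column, centre row, width, height] in pixels, round what is visible of it).
- bot.outline_of(camera, thing): "region" (480x640 bool, what is visible of it) and "extent" ([centre column, centre row, width, height] in pixels, round what is visible of it).
The state is a dict: "clock": time; "joint_pos": joint angles; "joint_vel": joint speeds; "tau": joint torques, N m; "eef_pos": TCP position; "tool_rot": TCP orientation; "ft_force": force on the tool from outside, world axes, zero at the start; "ft_torque": the same for the moment, N m; "grip_width": finger opening in m; "grasp_force": force on a finger pad.
Only numpy, scipy, OpenCV 4.12 (cv2) and the standard library are available. Lean on these libraries where they do the work, as an engineer would, in place of code of your own. Each camera call takes 0.05 s, during which the arm holds its last target. There are 200 camera calls.

## Working session

There is one attempt and no reset: what is moved stays moved. The work goes in short steps, Python scripts to look and compute and a tool call to move; the robot and the scene stay as the last step left them, time stands still between calls to the robot, and variables do not carry over. Pictures are saved under pics/ and viewed, at most 10 in all, crops included, and the job is handed in when it is done.

Besides the shell and the picture viewer there is one more tool, called after "Request:" by a JSON object that holds its "name" and its "arguments". drive_tool: Moves the arm, as the interface text tells. Its arguments: {"type":"object","properties":{"rows":{"type":"array","items":{"type":"object","properties":{"dx":{"type":"number"},"dy":{"type":"number"},"dz":{"type":"number"},"wx":{"type":"number"},"wy":{"type":"number"},"wz":{"type":"number"},"hand":{"type":"number"}}}}},"required":["rows"]}

```bash
mkdir -p pics
python3 - <<'E'
from workcell import bot
import cv2, numpy as np
o=bot.get_obs();print(o['clock'],o['eef_pos'],o['tool_rot'])
for c in ['scene','side']:
    im=bot.camera(c);cv2.imwrite(f'pics/{c}0.png',im[:,:,::-1])
    k=bot.get_calibration(c);print(c,k)
    for t in ['card','card_handle','stand','cage','free_slot','bar_knob','bar_hinge','solvent','glue','driver','fitted1']:
        print(t,[(np.round(d['extent']).astype(int).tolist(),round(d['score'],2)) for d in bot.look_for(c,t)[:3]])
print(bot.get_calibration('wrist'))
E
```

```text
0.0 [ 0.20626104 -0.45481424  0.24141316] [ 9.77426370e-01  2.11273771e-01 -2.26235359e-04 -1.01670702e-03]
scene {'vfov': 55.48599413192241, 'cx': 329.9916793405381, 'cy': 240.05955707347465, 'origin': array([1.1919334 , 0.15830246, 0.83212449]), 'rotation': array([0.20652079, 0.29714683, 0.77426757, 0.51919424])}
card [([274, 245, 58, 51], 0.63), ([322, 325, 28, 52], 0.62)]
card_handle [([276, 246, 59, 54], 0.63)]
stand [([280, 267, 84, 54], 0.64)]
cage [([454, 273, 161, 90], 0.58)]
free_slot []
bar_knob [([499, 253, 70, 41], 0.83), ([277, 245, 57, 54], 0.65)]
bar_hinge [([502, 253, 67, 42], 0.73), ([190, 231, 17, 38], 0.63)]
solvent [([323, 325, 30, 52], 0.9), ([191, 230, 18, 36], 0.74), ([304, 189, 34, 20], 0.18)]
glue [([192, 230, 18, 36], 0.59)]
driver [([300, 187, 33, 19], 0.85)]
fitted1 [([434, 247, 69, 35], 0.93), ([425, 272, 73, 40], 0.85), ([431, 257, 64, 31], 0.61)]
side {'vfov': 50.791079640149185, 'cx': 320.3248092185338, 'cy': 238.81364941306728, 'origin': array([0.54908799, 0.54941885, 0.89726984]), 'rotation': array([ 0.00242894,  0.33527528,  0.94211307, -0.00274793
[... 274 characters left out ...]
r_knob []
bar_hinge [([367, 411, 46, 88], 0.79)]
solvent [([224, 280, 39, 47], 0.6)]
glue [([294, 156, 18, 30], 0.61)]
driver [([406, 226, 14, 61], 0.66), ([345, 368, 8, 67], 0.2)]
fitted1 [([360, 347, 9, 81], 0.87), ([334, 343, 7, 80], 0.73), ([322, 343, 2, 79], 0.61)]
{'vfov': 64.1424017241746, 'cx': 319.67438635275545, 'cy': 239.96343426600387, 'mount': array([[-3.81058853e-04,  9.63472202e-01,  2.67808085e-01,
         6.95083550e-02],
       [ 9.99999927e-01,  3.76350979e-04,  6.89117311e-05,
        -3.17783858e-04],
       [-3.43952979e-05,  2.67808092e-01, -9.63472275e-01,
        -1.31994311e-01],
       [ 0.00000000e+00,  0.00000000e+00,  0.00000000e+00,
         1.00000000e+00]])}
```

Run:
```python
import cv2
a=cv2.imread('pics/scene0.png')[200:350,220:560];cv2.imwrite('pics/s1.png',cv2.resize(a,None,fx=2.35,fy=2.35,interpolation=2))
a=cv2.imread('pics/side0.png')[140:470,200:440];cv2.imwrite('pics/s2.png',cv2.resize(a,None,fx=1.8,fy=1.8,interpolation=2))
```

```text
(no output)
```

View pics/s1.png

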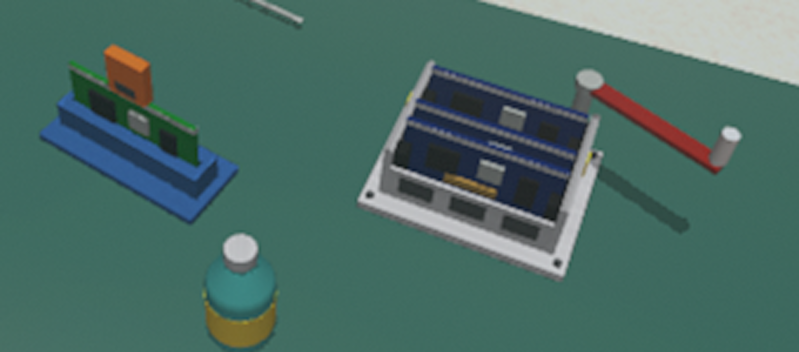

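View pics/s2.png

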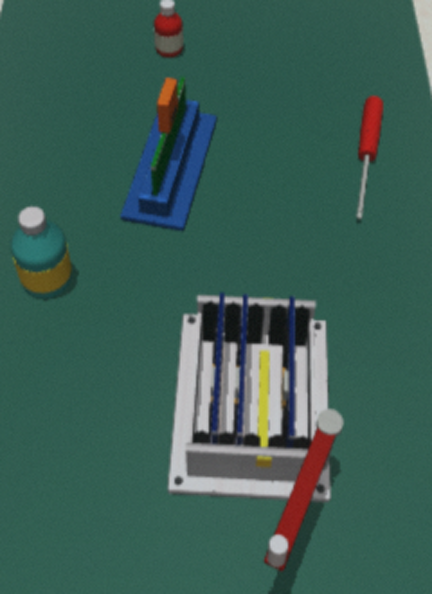

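```bash
cat > h.py <<'E'
import numpy as np
from scipy.spatial.transform import Rotation as R
from scipy.optimize import least_squares
from workcell import bot
def cam(name, obs=None):
    k=bot.get_calibration(name); f=240/np.tan(np.radians(k['vfov']/2))
    if name=='wrist':
        T=np.eye(4);T[:3,:3]=R.from_quat(obs['tool_rot']).as_matrix();T[:3,3]=obs['eef_pos'];M=T@np.array(k['mount'])
        return f,k['cx'],k['cy'],M[:3,:3],M[:3,3]
    return f,k['cx'],k['cy'],R.from_quat(k['rotation']).as_matrix(),np.array(k['origin'])
def proj(c,P):
    f,cx,cy,Rm,o=c; p=(np.atleast_2d(P)-o)@Rm
    return np.c_[cx+f*p[:,0]/-p[:,2],cy-f*p[:,1]/-p[:,2]]
def ray(c,uv,z):
    f,cx,cy,Rm,o=c; d=Rm@np.array([(uv[0]-cx)/f,-(uv[1]-cy)/f,-1]); return o+d*(z-o[2])/d[2]
def place(q,L):
    c,s=np.cos(q[2]),np.sin(q[2]); L=np.atleast_2d(L)
    return np.c_[q[0]+c*L[:,0]-s*L[:,1],q[1]+s*L[:,0]+c*L[:,1],L[:,2]]
def fit(obs,q0): # obs: (cam, local mm, px)
    def r(q): return np.concatenate([(proj(c,place(q,np.array(l)/1000.))-p).ravel() for c,l,p in obs])
    s=least_squares(r,q0,loss='soft_l1'); return s.x,np.round(r(s.x).reshape(-1,2),1)
E
python3 - <<'E'
from h import *
S,D=cam('scene'),cam('side')
s=lambda u,v:(220+u/2.35,200+v/2.35)
d=lambda u,v:(200+u/1.8,140+v/1.8)
q,e=fit([(D,(100,-80,12),d(171,490)),(D,(-100,-80,12),d(186,316)),(D,(-100,80,12),d(327,318)),(D,(100,80,12),d(329,495)),(S,(100,-80,12),s(563,270)),(S,(-100,-80,12),s(360,199))],[.55,.2,1.57]);print('cage',q,e.tolist())
for n,c,p in(('sc',S,s(730,133)),('si',D,d(279,540))):
    k=ray(c,p,.146);h=place(q,[.065,.07,.105])[0];v=k-h;print('knob',n,k,np.hypot(*v[:2]),np.arctan2(v[1],v[0])-(q[2]-np.pi/2))
q,e=fit([(S,(-95,-40,8),s(40,133)),(S,(95,-40,8),s(192,218)),(S,(95,40,8),s(237,170)),(D,(95,-40,8),d(122,218)),(D,(95,40,8),d(183,226)),(D,(-95,40,8),d(215,115))],[.6,-.2,1.57]);print('stand',q,e.tolist())
for t,z in(('solvent',0.06),('glue',.04),('driver',.01)):
  for n,c in(('scene',S),('side',D)):
    bot.camera(n);l=bot.look_for(n,t)
    if l:print(t,n,ray(c,l[0]['extent'][:2],z))
# handle top
print(ray(S,s(127,55),.14),ray(D,d(171,82),.14))
# wrist hover poses
E
```

```text
cage [0.50560334 0.12575279 1.53320961] [[-0.0, -0.3], [-1.1, -1.9], [0.1, 0.1], [3.0, 0.9], [0.9, 1.0], [-1.1, -0.4]]
knob sc [0.49565362 0.31417609 0.146     ] 0.1338467799219465 1.16385586266984
knob si [0.49488684 0.31256912 0.146     ] 0.1320662488035199 1.1638649970205142
stand [ 0.60524703 -0.19885494  1.37096888] [[-0.8, 0.4], [-0.2, 1.0], [1.1, -2.1], [-1.1, -0.9], [0.6, 0.8], [0.5, -0.1]]
solvent scene [ 0.74891058 -0.02579545  0.06      ]
solvent side [0.49919536 0.1633361  0.06      ]
glue scene [ 0.61938732 -0.42359286  0.04      ]
glue side [ 0.61598404 -0.41857556  0.04      ]
driver scene [ 0.35514742 -0.21132093  0.01      ]
driver side [ 0.34879211 -0.21247161  0.01      ]
[ 0.6040718  -0.19963845  0.14      ] [ 0.60044166 -0.21243683  0.14      ]
```

Request:
{"name": "drive_tool", "arguments": {"rows": [{"dx":9.4,"dy":-1.37,"dz":-0.2,"wz":-10.8,"hand":45},{"dx":9.4,"dy":-1.37,"dz":-0.2,"wz":-10.8,"hand":45},{"dx":9.4,"dy":-1.37,"dz":-0.2,"wz":-10.8,"hand":45},{"dx":9.4,"dy":-1.37,"dz":-0.2,"wz":-10.8,"hand":45},{"dx":9.4,"dy":-1.37,"dz":-0.2,"wz":-10.8,"hand":45},{"dx":9.4,"dy":-1.37,"dz":-0.2,"wz":-10.8,"hand":45},{"dx":9.4,"dy":-1.37,"dz":-0.2,"wz":-10.8,"hand":45},{"dx":9.4,"dy":-1.37,"dz":-0.2,"wz":-10.8,"hand":45},{"dx":9.4,"dy":-1.37,"dz":-0.2,"wz":-10.8,"hand":45},{"dx":9.4,"dy":-1.37,"dz":-0.2,"wz":-10.8,"hand":45},{"dx":9.4,"dy":-1.37,"dz":-0.2,"wz":-10.8,"hand":45},{"dx":9.4,"dy":-1.37,"dz":-0.2,"wz":-10.8,"hand":45},{"dx":9.4,"dy":-1.37,"dz":-0.2,"wz":-10.8,"hand":45},{"dx":9.4,"dy":-1.37,"dz":-0.2,"wz":-10.8,"hand":45}]}}

```text
invalid input at $.rows[0]: expected keys dx, dy, dz, wx, wy, wz, hand
```

Run:
```python
from h import *
import cv2,json
o=bot.get_obs();print(o['clock'],o['eef_pos'],o['tool_rot'],o['joint_pos'],o['ft_force'])
json.dump({k:np.array(o[k]).tolist() for k in('eef_pos','tool_rot')},open('w1.json','w'))
im=bot.camera('wrist')
m=im.copy();W=cam('wrist',o)
l=bot.outline_of('wrist','card_handle')
if l:print(l[0]['extent'],l[0]['score'])
cv2.imwrite('pics/w1.png',cv2.resize(im[:,:,::-1],(800,600),interpolation=2))
# handle top predicted
print(proj(W,place([.605,-.199,1.371],np.array([[-22,-7,140],[22,-7,140],[22,7,140],[-22,7,140],[-95,-40,8],[95,-40,8],[95,40,8],[-95,40,8]])/1000))*1.25)
```

```text
1.8 [ 0.20651716 -0.45536605  0.24230864] [9.77427295e-01 2.11272058e-01 1.21616333e-05 7.26009317e-06] [-1.14503196e+00  2.40597084e-01  5.00188087e-03  1.33518179e+00
  2.07062842e-05  1.57080827e+00] [-0.09842586  0.1892381  -0.21062691]
[[  213.98900578 -1446.48662033]
 [   52.7186354  -1656.60818997]
 [   28.18100089 -1560.93742068]
 [  186.85886817 -1361.30540429]
 [  459.74242976  -574.1192339 ]
 [  136.1757354   -921.7603098 ]
 [   61.77818132  -708.48294829]
 [  372.71770408  -406.80352687]]
```

View pics/w1.png

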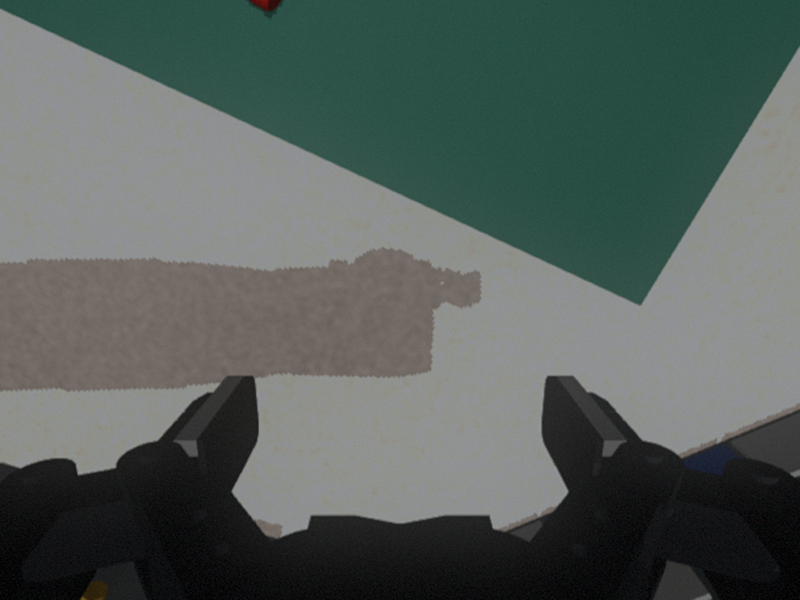

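Request:
{"name": "drive_tool", "arguments": {"rows": [{"dx":8.7,"dy":-0.4,"dz":-0.6,"wx":0,"wy":0,"wz":-10.8,"hand":45},{"dx":8.7,"dy":-0.4,"dz":-0.6,"wx":0,"wy":0,"wz":-10.8,"hand":45},{"dx":8.7,"dy":-0.4,"dz":-0.6,"wx":0,"wy":0,"wz":-10.8,"hand":45},{"dx":8.7,"dy":-0.4,"dz":-0.6,"wx":0,"wy":0,"wz":-10.8,"hand":45},{"dx":8.7,"dy":-0.4,"dz":-0.6,"wx":0,"wy":0,"wz":-10.8,"hand":45},{"dx":8.7,"dy":-0.4,"dz":-0.6,"wx":0,"wy":0,"wz":-10.8,"hand":45},{"dx":8.7,"dy":-0.4,"dz":-0.6,"wx":0,"wy":0,"wz":-10.8,"hand":45},{"dx":8.7,"dy":-0.4,"dz":-0.6,"wx":0,"wy":0,"wz":-10.8,"hand":45},{"dx":8.7,"dy":-0.4,"dz":-0.6,"wx":0,"wy":0,"wz":-10.8,"hand":45},{"dx":8.7,"dy":-0.4,"dz":-0.6,"wx":0,"wy":0,"wz":-10.8,"hand":45},{"dx":8.7,"dy":-0.4,"dz":-0.6,"wx":0,"wy":0,"wz":-10.8,"hand":45},{"dx":8.7,"dy":-0.4,"dz":-0.6,"wx":0,"wy":0,"wz":-10.8,"hand":45},{"dx":8.7,"dy":-0.4,"dz":-0.6,"wx":0,"wy":0,"wz":-10.8,"hand":45},{"dx":8.7,"dy":-0.4,"dz":-0.6,"wx":0,"wy":0,"wz":-10.8,"hand":45}]}}

```text
clock: 3.3
eef_pos: [0.5934, -0.2585, 0.2729]
tool_rot: [0.776, 0.631, 0.0, 0.0]
ft_force: [-0.6, 0.0, 0.2]
grip_width: 0.045
grasp_force: 0.0
```

```bash
cat > look.py <<'E'
import sys,cv2,json
from h import *
o=bot.get_obs();print(o['clock'],o['eef_pos'],o['tool_rot'],o['joint_pos'],o['ft_force'])
im=bot.camera('wrist');n=sys.argv[1]
json.dump({k:np.array(o[k]).tolist() for k in('eef_pos','tool_rot')},open(n+'.json','w'))
cv2.imwrite(f'pics/{n}r.png',im[:,:,::-1]);cv2.imwrite(f'pics/{n}.png',cv2.resize(im[:,:,::-1],(800,600),interpolation=2))
E
python3 look.py w2
python3 - <<'E'
from h import *
import json
W=cam('wrist',json.load(open('w2.json')))
l=bot.outline_of('wrist','card_handle')
if l:print(l[0]['extent'],l[0]['score'])
print(np.round(proj(W,place([.605,-.199,1.371],np.array([[-22,-7,140],[22,-7,140],[22,7,140],[-22,7,140],[-95,-40,8],[95,-40,8],[95,40,8],[-95,40,8]])/1000))*1.25).tolist())
E
```

```text
3.3 [ 0.59339442 -0.25849493  0.27291416] [7.75578624e-01 6.31250934e-01 5.94404919e-05 2.31888241e-04] [-4.10783570e-01  5.44702341e-01  5.35003918e-01  1.56063130e+00
 -1.07245136e-04  1.36447889e+00] [-0.60606383  0.03085168  0.18705432]
[321.8, 136.2, 23.0, 194.8] 0.87
[[409.0, 224.0], [409.0, 140.0], [382.0, 140.0], [383.0, 224.0], [444.0, 292.0], [449.0, 47.0], [343.0, 47.0], [351.0, 292.0]]
```

View pics/w2.png

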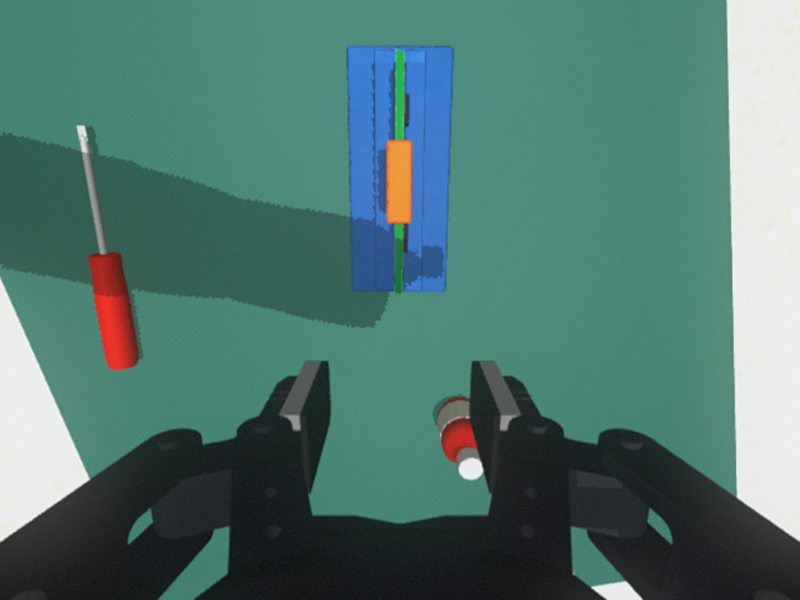

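Run:
```python
from h import *
import json,cv2
o=json.load(open('w2.json'));W=cam('wrist',o)
im=cv2.imread('pics/w2r.png').astype(int);b,g,r=im[...,0],im[...,1],im[...,2]
m=(r>170)&(g>90)&(g<190)&(b<110)
m=cv2.morphologyEx(m.astype(np.uint8),cv2.MORPH_OPEN,np.ones((3,3)))
c=max(cv2.findContours(m,0,1)[0],key=cv2.contourArea);print(cv2.minAreaRect(c))
bx=cv2.boxPoints(cv2.minAreaRect(c));P=np.array([ray(W,p,.14) for p in bx]);print(P);print('handle',P.mean(0))
# green board edge line top z=.09
m=((g>120)&(r<60)&(b<70)).astype(np.uint8);ys,xs=np.nonzero(m);print(len(ys),ys.min(),ys.max())
T=[[y,xs[ys==y].min(),xs[ys==y].max()] for y in range(ys.min(),ys.max(),12) if (ys==y).any()];print(T)
```

```text
((318.9999694824219, 145.0), (19.999996185302734, 65.99998474121094), 0.0)
[[ 0.595476   -0.21851113  0.14      ]
 [ 0.60455052 -0.17641921  0.14      ]
 [ 0.61741183 -0.17908997  0.14      ]
 [ 0.6089281  -0.22130907  0.14      ]]
handle [ 0.60659161 -0.19883234  0.14      ]
55 42 234
[[42, np.int64(321), np.int64(321)], [186, np.int64(317), np.int64(320)]]
```

Request:
{"name": "drive_tool", "arguments": {"rows": [{"dx":1.22,"dy":0.02,"dz":0.6,"wx":0,"wy":0,"wz":0,"hand":45},{"dx":1.22,"dy":0.02,"dz":1.3,"wx":0,"wy":0,"wz":0,"hand":45},{"dx":1.22,"dy":0.02,"dz":2.1,"wx":0,"wy":0,"wz":0,"hand":40},{"dx":1.22,"dy":0.02,"dz":2.8,"wx":0,"wy":0,"wz":0,"hand":40},{"dx":1.22,"dy":0.02,"dz":3.18,"wx":0,"wy":0,"wz":0,"hand":40},{"dx":1.22,"dy":0.02,"dz":3.18,"wx":0,"wy":0,"wz":0,"hand":30},{"dx":1.22,"dy":0.02,"dz":3.18,"wx":0,"wy":0,"wz":0,"hand":18},{"dx":1.22,"dy":0.02,"dz":3.18,"wx":0,"wy":0,"wz":0,"hand":5},{"dx":1.22,"dy":0.02,"dz":3.18,"wx":0,"wy":0,"wz":0,"hand":5},{"dx":1.22,"dy":0.02,"dz":3.18,"wx":0,"wy":0,"wz":0,"hand":5},{"dx":1.22,"dy":0.02,"dz":3.18,"wx":0,"wy":0,"wz":0,"hand":5}]}}

```text
clock: 4.5
eef_pos: [0.6077, -0.1983, 0.1147]
tool_rot: [0.775, 0.632, 0.0, 0.001]
ft_force: [-3.8, 0.4, 4.4]
grip_width: 0.0133
grasp_force: 61.0
```

Request:
{"name": "drive_tool", "arguments": {"rows": [{"dx":0,"dy":0,"dz":-0.2,"wx":0,"wy":0,"wz":0,"hand":5},{"dx":0,"dy":0,"dz":-0.5,"wx":0,"wy":0,"wz":0,"hand":5},{"dx":0,"dy":0,"dz":-0.9,"wx":0,"wy":0,"wz":0,"hand":5},{"dx":0,"dy":0,"dz":-1.5,"wx":0,"wy":0,"wz":0,"hand":5},{"dx":0.3,"dy":-0.3,"dz":-2.2,"wx":0,"wy":0,"wz":-0.2,"hand":5},{"dx":1.0,"dy":-0.8,"dz":-2.8,"wx":0,"wy":0,"wz":-0.5,"hand":5},{"dx":1.6,"dy":-1.3,"dz":-3.2,"wx":0,"wy":0,"wz":-0.9,"hand":5},{"dx":2.2,"dy":-1.8,"dz":-3.3,"wx":0,"wy":0,"wz":-1.2,"hand":5},{"dx":2.8,"dy":-2.3,"dz":-3.3,"wx":0,"wy":0,"wz":-1.5,"hand":5},{"dx":3.4,"dy":-2.8,"dz":-3.3,"wx":0,"wy":0,"wz":-1.8,"hand":5},{"dx":3.8,"dy":-3.1,"dz":-3.3,"wx":0,"wy":0,"wz":-1.9,"hand":5},{"dx":3.9,"dy":-3.2,"dz":-3.3,"wx":0,"wy":0,"wz":-1.9,"hand":5},{"dx":3.9,"dy":-3.2,"dz":-3.3,"wx":0,"wy":0,"wz":-1.9,"hand":5}]}}

```text
clock: 5.8
eef_pos: [0.4903, 0.0261, 0.2789]
tool_rot: [0.719, 0.695, 0.001, 0.001]
ft_force: [0.4, 0.3, -3.3]
grip_width: 0.0134
grasp_force: 60.2
```

```bash
python3 look.py w3
python3 - <<'E'
from h import *
import json
o=json.load(open('w3.json'));W=cam('wrist',o)
q=[.5056,.1258,1.533]
n=dict(base=[[100,-80,12],[-100,-80,12],[-100,80,12],[100,80,12]],strip=[[-55,7,18],[-55,17,18],[55,17,18],[55,7,18]],cards=[[75,-36,98],[-75,-36,98],[75,-12,98],[-75,-12,98],[75,36,98],[-75,36,98]])
for k,v in n.items():print(k,np.round(proj(W,place(q,np.array(v)/1000))*1.25).tolist())
E
```

```text
5.8 [0.49033242 0.02614353 0.27892281] [7.19199652e-01 6.94802929e-01 6.15716718e-04 6.08858614e-04] [ 5.33345299e-02  2.08554145e-01  5.87893423e-02  1.41930334e+00
 -1.12466246e-04  1.65863466e+00] [ 0.44242946  0.34510599 -3.30680516]
base [[523.0, -20.0], [506.0, 252.0], [316.0, 251.0], [304.0, -21.0]]
strip [[403.0, 197.0], [390.0, 197.0], [390.0, 46.0], [403.0, 46.0]]
cards [[481.0, -26.0], [470.0, 236.0], [439.0, -27.0], [433.0, 236.0], [354.0, -27.0], [360.0, 236.0]]
```

View pics/w3.png

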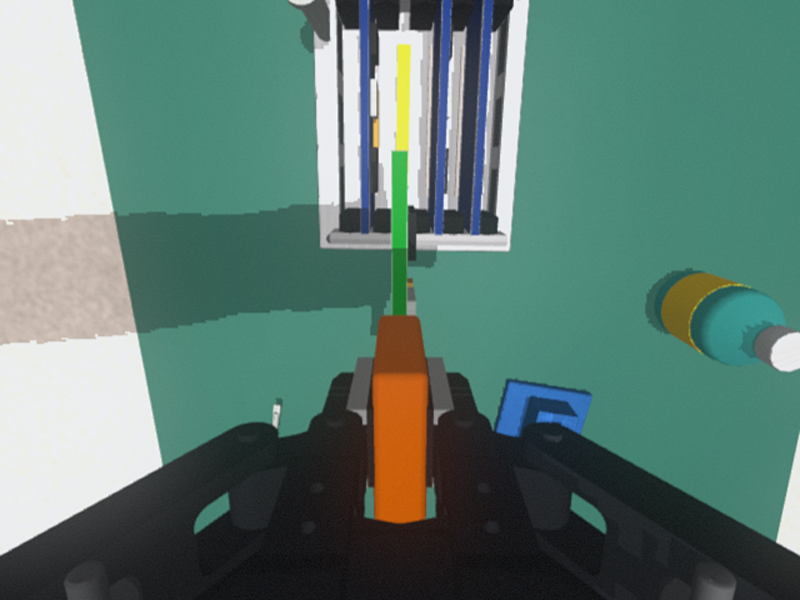

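Run:
```python
import cv2,numpy as np
im=cv2.imread('pics/w3r.png').astype(int);b,g,r=im[...,0],im[...,1],im[...,2]
def runs(m,y,lo=240,hi=430):
    x=np.nonzero(m[y,lo:hi])[0]+lo
    return [(int(s[0]),int(s[-1])) for s in np.split(x,np.nonzero(np.diff(x)>1)[0]+1) if len(s)>1]
Y=(r>170)&(g>170)&(b<110); B=(b>r+60)&(b>g+50); G=(g>110)&(r<90)&(b<90)
for y in range(38,120,14):print('Y',y,runs(Y,y))
for y in list(range(4,192,20)):print('B',y,runs(B,y,280,410))
for y in range(125,250,20):print('G',y,runs(G,y,300,340), im[y,312:330,1].tolist())
for x in(290,330,350,375):print('P',x,[int(v) for v in im[180:215,x].mean(1)])
ys=np.nonzero(Y)[0];print(ys.min(),ys.max())
```

```text
Y 38 [(318, 327)]
Y 52 [(318, 327)]
Y 66 [(318, 327)]
Y 80 [(318, 326)]
Y 94 [(318, 326)]
Y 108 [(299, 302), (317, 326)]
B 4 [(288, 293), (354, 360), (388, 393)]
B 24 [(288, 293), (354, 359), (387, 392)]
B 44 [(289, 294), (353, 358), (385, 391)]
B 64 [(289, 294), (352, 357), (384, 389)]
B 84 [(289, 294), (352, 356), (383, 388)]
B 104 [(289, 294), (351, 356), (382, 387)]
B 124 [(289, 294), (350, 355), (381, 386)]
B 144 [(289, 294), (350, 354), (380, 385)]
B 164 [(290, 294), (349, 353), (379, 383)]
B 184 [(348, 353), (378, 382)]
G 125 [(314, 325)] [238, 202, 186, 186, 185, 185, 185, 184, 186, 185, 186, 184, 186, 186, 221, 235, 237, 237]
G 145 [(314, 324)] [236, 201, 183, 180, 182, 182, 183, 180, 183, 184, 182, 182, 181, 199, 233, 237, 236, 236]
G 165 [(314, 324)] [238, 211, 182, 176, 177, 178, 178, 181, 179, 179, 177, 182, 180, 188, 124, 70, 60, 58]
G 185 [(314, 324)] [95, 179, 182, 176, 176, 176, 175, 175, 175, 179, 173, 174, 179, 204, 120, 65, 61, 63]
G 205 [(314, 324)] [105, 139, 125, 118, 117, 117, 120, 117, 118, 116, 118, 116, 120, 139, 84, 49, 50, 50]
G 225 [(314, 324)] [102, 137
[... 153 characters left out ...]
114, 117, 146, 158, 159, 158, 157]
P 290 [68, 68, 72, 68, 67, 70, 87, 133, 154, 156, 153, 148, 138, 138, 139, 160, 176, 176, 159, 119, 86, 81, 85, 84, 83, 81, 84, 81, 81, 83, 81, 79, 82, 82, 83]
P 330 [64, 64, 63, 62, 62, 62, 62, 63, 62, 64, 63, 61, 61, 61, 60, 53, 50, 47, 44, 49, 48, 46, 50, 48, 49, 48, 46, 47, 64, 80, 85, 83, 82, 105, 117]
P 350 [94, 93, 94, 94, 97, 90, 93, 128, 186, 215, 216, 217, 204, 194, 193, 195, 217, 231, 232, 213, 161, 124, 121, 118, 119, 119, 118, 121, 119, 118, 117, 119, 120, 118, 119]
P 375 [57, 56, 57, 61, 62, 68, 89, 155, 203, 216, 217, 216, 211, 199, 191, 194, 218, 233, 237, 227, 173, 117, 120, 120, 122, 120, 119, 118, 118, 121, 119, 120, 119, 119, 119]
36 227
```

Run:
```python
from h import *
import json
o=json.load(open('w3.json'));W=cam('wrist',o)
L=[]
for y,a,b in[(38,318,327),(52,318,327),(66,318,327),(80,318,326),(94,318,326)]:L.append((12,18,y,(a+b)/2))
for y,*c in[(4,290.5,357,390.5),(44,291.5,355.5,388),(84,291.5,354,385.5),(124,291.5,352.5,383.5),(164,292,351,381)]:
    for yy,cc in zip((36,-12,-36),c):L.append((yy,98,y,cc))
def col(q,yl,z,row):
    p=proj(W,place(q,np.array([[-60,yl,z],[60,yl,z]])/1000)); t=(row-p[0,1])/(p[1,1]-p[0,1]);return p[0,0]+t*(p[1,0]-p[0,0])
def r(q):
    a=[col(q,yl,z,row)-c for yl,z,row,c in L]
    p=proj(W,place(q,np.array([[55,12,18],[-100,0,12]])/1000))
    return np.array(a+[p[0,1]-35.5,p[1,1]-199.5])
s=least_squares(r,[.5056,.1258,1.533],loss='soft_l1');print(s.x,np.round(r(s.x),1))
q=s.x;print('slot',place(q,[0,.012,0])[0],np.degrees(q[2]))
# held card top edge, relative to tool
T=R.from_quat(o['tool_rot']).as_matrix();zt=o['eef_pos'][2]-.104+.08
for row in(130,240):
    P=ray(W,(319.4,row),zt);print('card in tool',T.T@(P-np.array(o['eef_pos'])))
print('far end',T.T@(ray(W,(319.4,121),zt)-np.array(o['eef_pos'])), 'toolyaw',np.degrees(np.arctan2(T[1,0],T[0,0])),T[:,2])
import cv2
im=cv2.imread('pics/w3r.png');print(im[112:128,319].tolist())
```

```text
[0.50989545 0.12689233 1.52116446] [ 0.2 -0.1 -0.3  0.  -0.2  0.3  0.1 -0.2 -0.5  0.2 -0.  -0.3  0.2  0.2
 -0.1  0.3 -0.1 -0.4  0.3  0.2 -0.4  0.5]
slot [0.49791023 0.12748767 0.        ] 87.15630349705513
card in tool [0.07026817 0.00110934 0.02400474]
card in tool [0.02555872 0.00108357 0.02400292]
far end [0.07363434 0.00111128 0.02400487] toolyaw 88.02307406577054 [ 1.73172000e-03 -2.01782479e-05 -9.99998500e-01]
[[77, 238, 235], [75, 236, 235], [73, 237, 234], [76, 237, 235], [76, 238, 236], [75, 238, 236], [75, 237, 236], [89, 232, 231], [119, 210, 187], [107, 185, 103], [85, 184, 67], [82, 185, 64], [82, 185, 66], [81, 184, 64], [84, 185, 66], [84, 186, 68]]
```

Request:
{"name": "drive_tool", "arguments": {"rows": [{"dx":0.4,"dy":0.02,"dz":0,"wx":0,"wy":0,"wz":0.17,"hand":5},{"dx":1.0,"dy":0.04,"dz":0,"wx":0,"wy":0,"wz":0.17,"hand":5},{"dx":1.6,"dy":0.06,"dz":0,"wx":0,"wy":0,"wz":0.17,"hand":5},{"dx":1.95,"dy":0.06,"dz":0,"wx":0,"wy":0,"wz":0.17,"hand":5},{"dx":2.05,"dy":0.06,"dz":0.2,"wx":0,"wy":0,"wz":0.17,"hand":5},{"dx":2.05,"dy":0.06,"dz":0.7,"wx":0,"wy":0,"wz":0.17,"hand":5},{"dx":2.05,"dy":0.06,"dz":1.2,"wx":0,"wy":0,"wz":0.17,"hand":5},{"dx":2.05,"dy":0.06,"dz":1.4,"wx":0,"wy":0,"wz":0.17,"hand":5},{"dx":2.05,"dy":0.06,"dz":1.4,"wx":0,"wy":0,"wz":0.17,"hand":5},{"dx":2.05,"dy":0.06,"dz":1.4,"wx":0,"wy":0,"wz":0.17,"hand":5}]}}

```text
clock: 6.85
eef_pos: [0.4976, 0.127, 0.2088]
tool_rot: [0.726, 0.688, 0.0, 0.0]
ft_force: [0.7, 0.2, -3.6]
grip_width: 0.0134
grasp_force: 60.1
```

```bash
python3 look.py w4
python3 - <<'E'
import cv2
from h import *
D=cam('side');im=bot.camera('side')[:,:,::-1]
a=cv2.resize(im[300:440,285:405],None,fx=3.3,fy=3.3,interpolation=2);w=cv2.imread('pics/w4r.png')
w=cv2.resize(w[0:300,200:440],(400,500))
a=cv2.resize(a,(396,500));cv2.imwrite('pics/c4.png',np.hstack([w,a]))
E
```

```text
6.85 [0.4976193  0.12696256 0.20882289] [7.25517720e-01 6.88203375e-01 2.78801849e-04 2.71990120e-04] [ 2.49926125e-01  2.83572961e-01 -2.58793062e-02  1.26059204e+00
 -2.03235438e-04  1.87349896e+00] [ 0.69894992  0.24486773 -3.63982868]
```

View pics/c4.png

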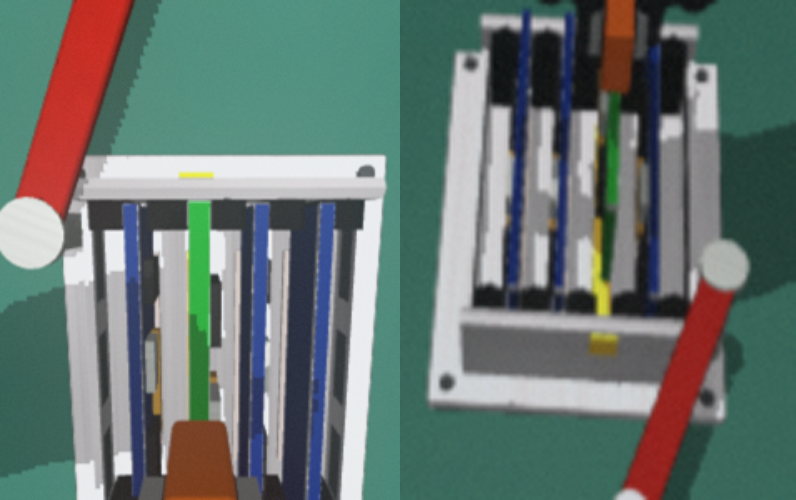

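```bash
cat > m4.py <<'E'
from h import *
import json,cv2,sys
n=sys.argv[1]
o=json.load(open(n+'.json'));W=cam('wrist',o)
im=cv2.imread(f'pics/{n}r.png').astype(int);b,g,r=im[...,0],im[...,1],im[...,2]
B=(b>r+60)&(b>g+50);G=(g>110)&(r<100)&(b<110)
q0=np.array([.5099,.1269,1.5212])
def col(q,yl,z,row):
    p=proj(W,place(q,np.array([[-40,yl,z],[60,yl,z]])/1000)); t=(row-p[0,1])/(p[1,1]-p[0,1]);return p[0,0]+t*(p[1,0]-p[0,0])
def mid(m,row,c,h=9):
    x=np.nonzero(m[row,int(c)-h:int(c)+h])[0]; return x.mean()+int(c)-h if 3<len(x)<14 else None
L=[]
for row in range(135,250,6):
    for yl in(36,-12,-36):
        c=mid(B,row,col(q0,yl,98,row))
        if c:L.append((yl,98,row,c))
def r_(q):return np.array([col([q[0],q0[1],q[1]],yl,z,row)-c for yl,z,row,c in L])
s=least_squares(r_,[q0[0],q0[2]],loss='soft_l1');q=np.array([s.x[0],q0[1],s.x[1]])
print(len(L),q,np.degrees(q[2]),np.abs(s.fun).max())
T=R.from_quat(o['tool_rot']).as_matrix();e=np.array(o['eef_pos']);zt=e[2]-.024
P=[]
for row in range(130,250,6):
    x=np.nonzero(G[row,305:335])[0]
    if 4<len(x)<18:P.append(ray(W,(x.mean()+305,row),zt))
P=np.array(P);a=np.polyfit(P[:,1],P[:,0],1);print('card yaw',np.degrees(np.arctan2(1,a[0])),'tool yaw',np.degrees(np.arctan2(T[1,0],T[0,0])))
# lateral offset card vs slot (cage frame)
c,s_=np.cos(q[2]),np.sin(q[2])
d=(P[:,:2]-q[:2])@np.array([-s_,c])*1000;x=(P[:,:2]-q[:2])@np.array([c,s_])*1000
print('cage x range',x.min(),x.max(),'card y in cage',np.round(np.polyval(np.polyfit(x,d,1),[-70,0,70]),2))
E
python3 m4.py w4
python3 - <<'E'
import cv2
im=cv2.imread('pics/w4r.png');print(im[112:132,319].tolist())
E
```

```text
41 [0.50986143 0.1269     1.52283029] 87.25174862620608 1.3103838023267258
card yaw 86.87531786979402 tool yaw 86.9761252915757
cage x range 23.290633004586233 69.75899655771993 card y in cage [11.76 11.3  10.84]
[[205, 204, 206], [195, 194, 196], [194, 193, 194], [197, 196, 197], [195, 194, 194], [195, 193, 195], [197, 195, 197], [171, 170, 169], [152, 185, 141], [127, 201, 112], [82, 186, 64], [75, 183, 57], [79, 185, 60], [77, 184, 59], [77, 183, 60], [81, 185, 62], [73, 182, 54], [76, 184, 59], [76, 183, 59], [76, 183, 58]]
```

Request:
{"name": "drive_tool", "arguments": {"rows": [{"dx":0.02,"dy":-0.014,"dz":0.1,"wx":0,"wy":0,"wz":-0.06,"hand":5},{"dx":0.02,"dy":-0.014,"dz":0.3,"wx":0,"wy":0,"wz":-0.06,"hand":5},{"dx":0.02,"dy":-0.014,"dz":0.4,"wx":0,"wy":0,"wz":-0.06,"hand":5},{"dx":0.02,"dy":-0.014,"dz":0.5,"wx":0,"wy":0,"wz":-0.06,"hand":5},{"dx":0.02,"dy":-0.014,"dz":0.56,"wx":0,"wy":0,"wz":-0.06,"hand":5},{"dx":0.02,"dy":-0.014,"dz":0.62,"wx":0,"wy":0,"wz":-0.06,"hand":5},{"dx":0.02,"dy":-0.014,"dz":0.68,"wx":0,"wy":0,"wz":-0.06,"hand":5},{"dx":0.02,"dy":-0.014,"dz":0.74,"wx":0,"wy":0,"wz":-0.06,"hand":5},{"dx":0.02,"dy":-0.014,"dz":0.8,"wx":0,"wy":0,"wz":-0.06,"hand":5},{"dx":0.02,"dy":-0.014,"dz":0.8,"wx":0,"wy":0,"wz":-0.06,"hand":5}]}}

```text
clock: 7.95
eef_pos: [0.4961, 0.1286, 0.1679]
tool_rot: [0.723, 0.691, -0.0, -0.0]
ft_force: [0.1, -1.1, -4.0]
grip_width: 0.0134
grasp_force: 60.1
```

Request:
{"name": "drive_tool", "arguments": {"rows": [{"dx":0,"dy":0,"dz":0.1,"wx":0,"wy":0,"wz":0,"hand":5},{"dx":0,"dy":0,"dz":0.22,"wx":0,"wy":0,"wz":0,"hand":5},{"dx":0,"dy":0,"dz":0.34,"wx":0,"wy":0,"wz":0,"hand":5},{"dx":0,"dy":0,"dz":0.46,"wx":0,"wy":0,"wz":0,"hand":5},{"dx":0,"dy":0,"dz":0.58,"wx":0,"wy":0,"wz":0,"hand":5},{"dx":0,"dy":0,"dz":0.68,"wx":0,"wy":0,"wz":0,"hand":5},{"dx":0,"dy":0,"dz":0.75,"wx":0,"wy":0,"wz":0,"hand":5},{"dx":0,"dy":0,"dz":0.8,"wx":0,"wy":0,"wz":0,"hand":5},{"dx":0,"dy":0,"dz":0.82,"wx":0,"wy":0,"wz":0,"hand":5},{"dx":0,"dy":0,"dz":0.84,"wx":0,"wy":0,"wz":0,"hand":5},{"dx":0,"dy":0,"dz":0.84,"wx":0,"wy":0,"wz":0,"hand":5}]}}

```text
clock: 9.05
eef_pos: [0.4963, 0.1286, 0.1263]
tool_rot: [0.723, 0.691, -0.0, -0.0]
ft_force: [0.2, -0.5, -3.8]
grip_width: 0.0132
grasp_force: 60.1
```

Continue in 0.5 mm steps toward contact.

Request:
{"name": "drive_tool", "arguments": {"rows": [{"dx":0,"dy":0,"dz":0.02,"wx":0,"wy":0,"wz":0,"hand":5},{"dx":0,"dy":0,"dz":0.04,"wx":0,"wy":0,"wz":0,"hand":5},{"dx":0,"dy":0,"dz":0.06,"wx":0,"wy":0,"wz":0,"hand":5},{"dx":0,"dy":0,"dz":0.07,"wx":0,"wy":0,"wz":0,"hand":5},{"dx":0,"dy":0,"dz":0.08,"wx":0,"wy":0,"wz":0,"hand":5},{"dx":0,"dy":0,"dz":0.08,"wx":0,"wy":0,"wz":0,"hand":5}]}}

```text
clock: 9.65
eef_pos: [0.4963, 0.1286, 0.1227]
tool_rot: [0.723, 0.691, 0.0, 0.0]
ft_force: [-1.5, -0.6, 0.5]
grip_width: 0.0132
grasp_force: 60.7
```

Request:
{"name": "drive_tool", "arguments": {"rows": [{"dx":0,"dy":0,"dz":0.01,"wx":0,"wy":0,"wz":0,"hand":5},{"dx":0,"dy":0,"dz":0.02,"wx":0,"wy":0,"wz":0,"hand":5},{"dx":0,"dy":0,"dz":0.02,"wx":0,"wy":0,"wz":0,"hand":5}]}}

```text
clock: 9.95
eef_pos: [0.4964, 0.1286, 0.1227]
tool_rot: [0.723, 0.691, 0.0, 0.0]
ft_force: [-3.8, -2.0, 7.6]
grip_width: 0.0131
grasp_force: 61.7
```

Request:
{"name": "drive_tool", "arguments": {"rows": [{"dx":0,"dy":0,"dz":0,"wx":0,"wy":0,"wz":0,"hand":16},{"dx":0,"dy":0,"dz":0,"wx":0,"wy":0,"wz":0,"hand":24},{"dx":0,"dy":0,"dz":0,"wx":0,"wy":0,"wz":0,"hand":30},{"dx":0,"dy":0,"dz":0,"wx":0,"wy":0,"wz":0,"hand":30},{"dx":0,"dy":0,"dz":-0.3,"wx":0,"wy":0,"wz":0,"hand":30},{"dx":0,"dy":0,"dz":-0.8,"wx":0,"wy":0,"wz":0,"hand":30},{"dx":0,"dy":0,"dz":-1.5,"wx":0,"wy":0,"wz":0,"hand":30},{"dx":0,"dy":0,"dz":-2.0,"wx":0,"wy":0,"wz":0,"hand":30},{"dx":-0.4,"dy":0,"dz":-2.5,"wx":0,"wy":0,"wz":0,"hand":10},{"dx":-0.8,"dy":0,"dz":-2.5,"wx":0,"wy":0,"wz":0,"hand":0},{"dx":-0.8,"dy":0,"dz":-2.5,"wx":0,"wy":0,"wz":0,"hand":0}]}}

```text
clock: 11.05
eef_pos: [0.4949, 0.0872, 0.2473]
tool_rot: [0.724, 0.69, 0.001, 0.001]
ft_force: [0.6, 0.7, -0.0]
grip_width: 0.0
grasp_force: 0.0
```

```bash
python3 look.py w5
python3 - <<'E'
import json,cv2
from h import *
W=cam('wrist',json.load(open('w5.json')));q=[.50988,.1269,1.522]
S=cam('scene');D=cam('side')
for n in('wrist','scene','side'):
    im=bot.camera(n)
    if n!='wrist':cv2.imwrite(f'pics/{n}5.png',im[:,:,::-1])
    print(n,[(np.round(d['extent'],1).tolist(),round(d['score'],2)) for d in bot.look_for(n,'bar_knob')[:2]])
h=place(q,[.065,.07,.105])[0];print('hinge',h,proj(W,h)*1.25)
print('handle top pred',proj(W,place(q,np.array([[-22,5,148],[22,5,148],[22,19,148],[-22,19,148]])/1000))*1.25)
for a in(1.1,1.16,1.22):
    k=h+.132*np.array([np.cos(q[2]-np.pi/2+a),np.sin(q[2]-np.pi/2+a),0]);k[2]=.146;print(a,k,proj(S,k),proj(D,k),proj(W,k))
E
```

```text
11.05 [0.49490904 0.08721969 0.24733129] [7.24129650e-01 6.89663048e-01 6.86681849e-04 8.11420818e-04] [ 1.74787153e-01  2.41925371e-01  1.98503253e-02  1.34667942e+00
 -5.92086447e-04  1.79433087e+00] [ 0.55638118  0.72415582 -0.04182501]
wrist [([239.2, 49.1, 59.3, 96.7], 0.87), ([316.9, 166.2, 28.5, 211.4], 0.65)]
scene [([498.1, 253.5, 68.3, 38.4], 0.58), ([430.6, 245.5, 70.9, 37.4], 0.23)]
side [([368.3, 411.4, 46.4, 89.3], 0.75), ([349.4, 347.6, 10.5, 84.0], 0.54)]
hinge [0.44313382 0.19523702 0.105     ] [[289.06842196  95.49562781]]
handle top pred [[412.74503826 273.00683102]
 [413.40662028 181.26664979]
 [383.56554989 181.28030822]
 [384.39739627 273.03923247]]
1.1 [0.50867533 0.30981586 0.146     ] [[527.6906545  260.60212956]] [[345.42773193 437.99855817]] [[ 322.37979945 -200.6957512 ]]
1.16 [0.50168679 0.31353981 0.146     ] [[530.00227038 258.65006256]] [[350.32829153 440.66179585]] [[ 307.35349429 -209.76524742]]
1.22 [0.49448752 0.316838   0.146     ] [[532.08428857 256.57532429]] [[355.39439482 443.03876235]] [[ 291.79029376 -217.74853615]]
```

View pics/w5.png

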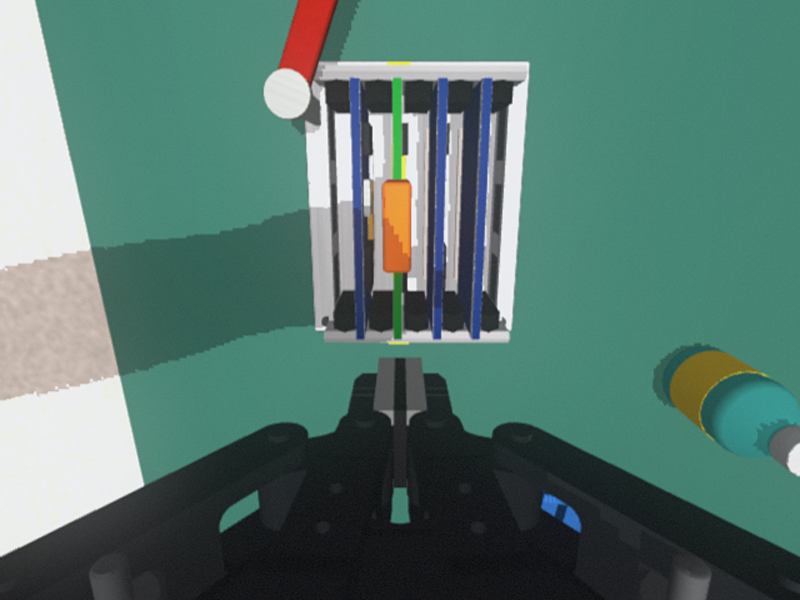

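Request:
{"name": "drive_tool", "arguments": {"rows": [{"dx":4.58,"dy":-0.18,"dz":0,"wx":0,"wy":0,"wz":-10,"hand":30},{"dx":4.58,"dy":-0.18,"dz":0,"wx":0,"wy":0,"wz":-10,"hand":30},{"dx":4.58,"dy":-0.18,"dz":0,"wx":0,"wy":0,"wz":-10,"hand":30},{"dx":4.58,"dy":-0.18,"dz":0,"wx":0,"wy":0,"wz":-10,"hand":30},{"dx":4.58,"dy":-0.18,"dz":0,"wx":0,"wy":0,"wz":-20,"hand":30},{"dx":4.58,"dy":-0.18,"dz":0,"wx":0,"wy":0,"wz":-20,"hand":30},{"dx":4.58,"dy":-0.18,"dz":0,"wx":0,"wy":0,"wz":-20,"hand":30},{"dx":4.58,"dy":-0.18,"dz":0,"wx":0,"wy":0,"wz":-20,"hand":30},{"dx":4.58,"dy":-0.18,"dz":0,"wx":0,"wy":0,"wz":-20,"hand":30},{"dx":4.58,"dy":-0.18,"dz":0,"wx":0,"wy":0,"wz":-20,"hand":30},{"dx":4.58,"dy":-0.18,"dz":0,"wx":0,"wy":0,"wz":-31.8,"hand":30},{"dx":4.58,"dy":-0.18,"dz":0,"wx":0,"wy":0,"wz":-31.8,"hand":30},{"dx":4.58,"dy":-0.18,"dz":0,"wx":0,"wy":0,"wz":-31.8,"hand":30},{"dx":4.58,"dy":-0.18,"dz":0,"wx":0,"wy":0,"wz":-31.8,"hand":30},{"dx":4.58,"dy":-0.18,"dz":0,"wx":0,"wy":0,"wz":-31.8,"hand":30},{"dx":4.58,"dy":-0.18,"dz":0,"wx":0,"wy":0,"wz":-31.8,"hand":30},{"dx":4.58,"dy":-0.18,"dz":0,"wx":0,"wy":0,"wz":-31.8,"hand":30},{"dx":4.58,"dy":-0.18,"dz":0,"wx":0,"wy":0,"wz":-31.8,"hand":30},{"dx":4.58,"dy":-0.18,"dz":0,"wx":0,"wy":0,"wz":-31.8,"hand":30},{"dx":4.58,"dy":-0.18,"dz":0,"wx":0,"wy":0,"wz":-31.8,"hand":30}]}}

```text
clock: 13.4
eef_pos: [0.4957, 0.3183, 0.2458]
tool_rot: [-0.547, 0.837, 0.0, -0.0]
ft_force: [0.1, -0.2, 0.1]
grip_width: 0.0304
grasp_force: 0.0
```

```bash
python3 look.py w6
python3 - <<'E'
import json,cv2
from h import *
o=json.load(open('w6.json'));W=cam('wrist',o);print(proj(W,[.497,.316,.146])*1.25, np.degrees(R.from_quat(o['tool_rot']).as_euler('ZYX')))
E
```

```text
13.4 [0.49571376 0.31825437 0.24579663] [-5.47368910e-01  8.36891323e-01  6.63932375e-05 -4.31475441e-04] [ 5.70677242e-01  4.20389421e-01  2.68400470e-01  1.41967143e+00
  1.25412171e-04 -5.87757154e-01] [ 0.05759079 -0.20817651  0.07556697]
[[397.12769296 300.79830091]] [-1.13626590e+02 -3.72143515e-02  1.79966569e+02]
```

View pics/w6.png

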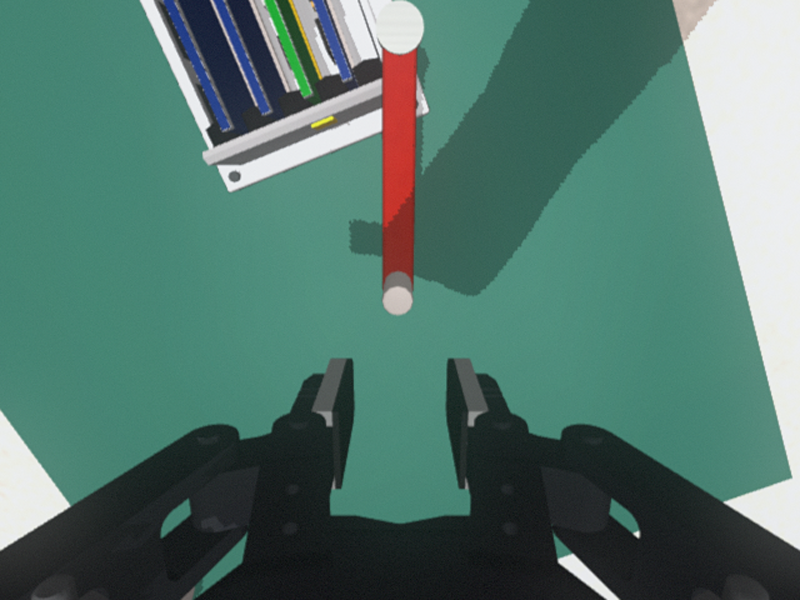

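Request:
{"name": "drive_tool", "arguments": {"rows": [{"dx":0.03,"dy":-0.04,"dz":0.3,"wx":0,"wy":0,"wz":0,"hand":30},{"dx":0.03,"dy":-0.04,"dz":1.0,"wx":0,"wy":0,"wz":0,"hand":30},{"dx":0.03,"dy":-0.04,"dz":1.6,"wx":0,"wy":0,"wz":0,"hand":30},{"dx":0.03,"dy":-0.04,"dz":2.0,"wx":0,"wy":0,"wz":0,"hand":30},{"dx":0.03,"dy":-0.04,"dz":2.25,"wx":0,"wy":0,"wz":0,"hand":30},{"dx":0.03,"dy":-0.04,"dz":2.33,"wx":0,"wy":0,"wz":0,"hand":30},{"dx":0.03,"dy":-0.04,"dz":2.33,"wx":0,"wy":0,"wz":0,"hand":30}]}}

```text
clock: 14.15
eef_pos: [0.4973, 0.3158, 0.1298]
tool_rot: [-0.547, 0.837, 0.0, -0.0]
ft_force: [-0.3, -0.2, -0.8]
grip_width: 0.03
grasp_force: 0.0
```

Request:
{"name": "drive_tool", "arguments": {"rows": [{"dx":0.006,"dy":-0.184,"dz":0,"wx":0,"wy":0,"wz":0.8,"hand":30},{"dx":0.026,"dy":-0.367,"dz":0,"wx":0,"wy":0,"wz":1.6,"hand":30},{"dx":0.068,"dy":-0.594,"dz":0,"wx":0,"wy":0,"wz":2.6,"hand":30},{"dx":0.129,"dy":-0.816,"dz":0,"wx":0,"wy":0,"wz":3.6,"hand":30},{"dx":0.21,"dy":-1.032,"dz":0,"wx":0,"wy":0,"wz":4.6,"hand":30},{"dx":0.309,"dy":-1.239,"dz":0,"wx":0,"wy":0,"wz":5.6,"hand":30},{"dx":0.426,"dy":-1.438,"dz":0,"wx":0,"wy":0,"wz":6.6,"hand":30},{"dx":0.56,"dy":-1.625,"dz":0,"wx":0,"wy":0,"wz":7.6,"hand":30},{"dx":0.709,"dy":-1.8,"dz":0,"wx":0,"wy":0,"wz":8.6,"hand":30},{"dx":0.874,"dy":-1.962,"dz":0,"wx":0,"wy":0,"wz":9.6,"hand":30},{"dx":1.051,"dy":-2.108,"dz":0,"wx":0,"wy":0,"wz":10.6,"hand":30},{"dx":1.241,"dy":-2.239,"dz":0,"wx":0,"wy":0,"wz":11.6,"hand":30},{"dx":1.401,"dy":-2.331,"dz":0,"wx":0,"wy":0,"wz":12.4,"hand":30},{"dx":1.566,"dy":-2.412,"dz":0,"wx":0,"wy":0,"wz":13.2,"hand":30},{"dx":1.566,"dy":-2.412,"dz":0,"wx":0,"wy":0,"wz":13.2,"hand":30}]}}

```text
clock: 15.65
eef_pos: [0.5774, 0.195, 0.1315]
tool_rot: [-0.002, 1.0, 0.0, 0.001]
ft_force: [-1.0, 0.8, 0.4]
grip_width: 0.0299
grasp_force: 0.0
```

Request:
{"name": "drive_tool", "arguments": {"rows": [{"dx":0,"dy":-0.06,"dz":0,"wx":0,"wy":0,"wz":0.3,"hand":30},{"dx":0,"dy":-0.12,"dz":0,"wx":0,"wy":0,"wz":0.5,"hand":30},{"dx":0,"dy":-0.17,"dz":0,"wx":0,"wy":0,"wz":0.5,"hand":30},{"dx":0,"dy":-0.21,"dz":0,"wx":0,"wy":0,"wz":0.5,"hand":30},{"dx":0,"dy":-0.24,"dz":0,"wx":0,"wy":0,"wz":0.5,"hand":30},{"dx":0,"dy":-0.26,"dz":0,"wx":0,"wy":0,"wz":0.5,"hand":30},{"dx":0,"dy":-0.26,"dz":0,"wx":0,"wy":0,"wz":0.5,"hand":30}]}}

```text
clock: 16.35
eef_pos: [0.5763, 0.1824, 0.1297]
tool_rot: [0.019, 1.0, -0.0, -0.0]
ft_force: [0.6, 0.8, 0.5]
grip_width: 0.0298
grasp_force: 0.3
```

Request:
{"name": "drive_tool", "arguments": {"rows": [{"dx":0,"dy":-0.02,"dz":0,"wx":0,"wy":0,"wz":0,"hand":30},{"dx":0,"dy":-0.04,"dz":0,"wx":0,"wy":0,"wz":0,"hand":30},{"dx":0,"dy":-0.06,"dz":0,"wx":0,"wy":0,"wz":0,"hand":30},{"dx":0,"dy":-0.06,"dz":0,"wx":0,"wy":0,"wz":0,"hand":30}]}}

```text
clock: 16.75
eef_pos: [0.5763, 0.1805, 0.1297]
tool_rot: [0.019, 1.0, 0.001, 0.0]
ft_force: [0.5, 5.9, -0.9]
grip_width: 0.0301
grasp_force: 2.4
```

Request:
{"name": "drive_tool", "arguments": {"rows": [{"dx":0,"dy":-0.03,"dz":0,"wx":0,"wy":0,"wz":0,"hand":30},{"dx":0,"dy":-0.03,"dz":0,"wx":0,"wy":0,"wz":0,"hand":30},{"dx":0,"dy":0.08,"dz":0,"wx":0,"wy":0,"wz":0,"hand":32},{"dx":0,"dy":0.14,"dz":0,"wx":0,"wy":0,"wz":0,"hand":32},{"dx":0,"dy":0.14,"dz":-0.2,"wx":0,"wy":0,"wz":0,"hand":32},{"dx":0,"dy":0.14,"dz":-0.8,"wx":0,"wy":0,"wz":0,"hand":32},{"dx":0,"dy":0.14,"dz":-1.6,"wx":0,"wy":0,"wz":0,"hand":32},{"dx":-0.5,"dy":0.14,"dz":-2.4,"wx":0,"wy":0,"wz":0,"hand":32},{"dx":-1.0,"dy":0.14,"dz":-2.8,"wx":0,"wy":0,"wz":0,"hand":32},{"dx":-1.0,"dy":0.14,"dz":-2.8,"wx":0,"wy":0,"wz":0,"hand":32}]}}

```text
clock: 17.75
eef_pos: [0.6305, 0.1843, 0.2745]
tool_rot: [0.02, 1.0, 0.001, 0.005]
ft_force: [0.9, 0.1, -0.3]
grip_width: 0.0322
grasp_force: 0.0
```

```bash
python3 look.py w7
python3 - <<'E'
import json,cv2
from h import *
o=json.load(open('w7.json'));W=cam('wrist',o);q=[.50988,.1269,1.522]
h=place(q,[.065,.07,.146])[0]
for a in(0,.03):print('knob',a,proj(W,[h[0]+.132*np.cos(q[2]-np.pi/2+a),h[1]+.132*np.sin(q[2]-np.pi/2+a),.146])*1.25)
E
```

```text
17.75 [0.63046698 0.18425065 0.27452241] [1.96252157e-02 9.99795483e-01 9.13167696e-04 4.79670166e-03] [ 2.84831546e-01  5.59082816e-01  5.62947531e-01  1.56496131e+00
 -1.13352124e-03  3.24079468e-01] [ 0.89777291  0.07806545 -0.3461517 ]
knob 0 [[401.61895852 185.64010123]]
knob 0.03 [[409.10993614 185.5942315 ]]
```

View pics/w7.png

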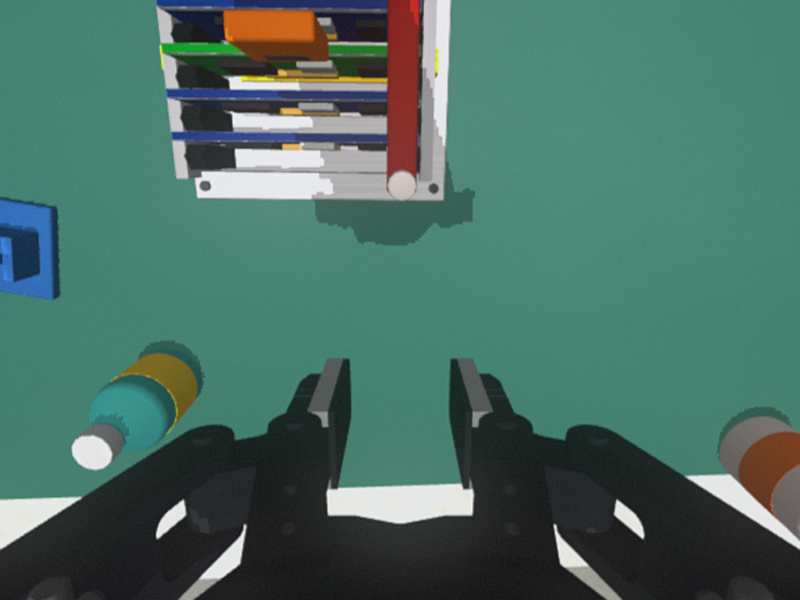

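The picture shows the bar shut: its knob is at (402,185), and I predicted (402,186) for angle 0. The card is seated beneath it with its components facing the same way as the others, and the bottles are untouched.

```bash
python3 -c "
from workcell import bot
print(bot.job_done())"
```

```text
the job is handed in; nothing more can be done
None
```

The card is fully home in the free slot with its components facing the right way, the red bar is shut to its stop, and the job was handed in at about 18 s on the robot's clock; the judge's verdict was not shown.

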